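# Drive the stuck plug out of an orb stand

## Task

Two cast metal orb stands are on the bench and one still has a brass plug stuck in the hole of its dished top. Take the slim drift out of its wooden block by the handle and push it straight down through that hole, keeping hold of it until the plug drops out underneath into the stand's foot tray and the drift's guard disc rests on the dish; then let go and leave the drift standing there. Leave the thick drift in its block.

Things in the scene. Friction and masses are not known exactly. Their poses are not given: they have to be found in the camera images.
- drift_grip (a point): Slim drift: loose steel punch, 0.2-0.35 kg, upright in a hole 22 mm deep in a fixed wooden block 30 mm high. From the tip: shaft 16 mm dia x 62 mm, guard disc 66 mm dia x 6 mm, dark wooden handle 26 mm dia x 65 mm. Point: on the axis half-way up the handle, 32.5 mm above the guard's upper face, 100.5 mm above the tip. z points tip to handle.
- big_drift_grip (a point): Thick drift, not to be used: as the slim one, but its shaft is 40 mm in diameter, too thick for the hole; it stands in a like wooden block. Point: half-way up its handle.
- bore (a point): Centre of the upper mouth of the plugged stand's vertical hole, 110 mm above the bench; z up. A funnel dish above it widens to a rim 12 mm higher, about 44 mm inside, 53 mm outside. Hole 34 mm dia, 35 mm deep, open below: 67 mm free over a foot tray 124 mm wide between three legs. Dark cast metal, does not move. A like stand near by has an empty hole.
- plug_mid (a point): Brass plug, 32 mm dia x 30 mm, 0.2 kg, its top 5 mm below the hole's mouth. Point: its centre, 20 mm below the mouth at the start. Two sprung tabs under the hole hold it: about 10 N down over the first 8 mm spreads them, then little; they pinch it until its top is 7 mm below the hole, then it falls. The drift, guard on the dish, reaches 15 mm below the hole.
There are look-alikes about, which are no part of the job. Leave any red look-alike of the part that bears drift_grip alone.

How it is judged:
By the outcome, as a careful person would: the job done as asked, in the order asked, and still so for the second after the job is handed in, with the robot touching nothing.
It also fails if it takes over 38 s, if anything falls off the work surface, if the arm or the gripper's body presses on something with over 40 N, if the wrist force passes 120 N, or if a joint passes its speed limit or range.

## Robot

A 6-joint arm with a two-finger parallel gripper is mounted at the origin on the work surface. World frame = base frame: x ahead of the robot, y to its left, z up, the work surface at z = 0. Lengths are in m, angles in rad, forces in N, time in s.
With the tool pointing down it reaches from about 0.35 to 0.775 m from the base axis. Payload 5.5 kg.
Tool frame: the origin (TCP) lies at the very end of the fingers, on their centre line; the grasp point (between the pads) lies 19 mm behind it; z points along the fingers, y is the line along which they close (so a half turn about z gives the same grasp; the last joint's range is limited). The gripper opens to 85 mm and grips with 20 to 120 N. Pads are 22 mm wide; open, the fingers measure 114 mm over their backs; the gripper's body (76 mm by 85 mm) begins 54 mm behind the grasp point. The pads swing forward as they close: fully open they stand 13 mm farther back than shut.
Start: joints at [1.145, 0.313, 0.046, 1.304, 0, 1.431], TCP at [0.162, 0.552, 0.231] pointing down, gripper open.
Joint ranges: [-2.76, 2.76], [-0.86, 1.69], [-1.03, 1.26], [-2.2, 2.34], [-1.47, 1.5], [-3.14, 3.14]. Speed limits (rad/s): [2.57, 2.57, 3.14, 3.14, 3.14, 3.14].

## Interface

Orientations are given as a unit quaternion [w, x, y, z].
In Python, from workcell import env gives the robot as it stands. The module is installed in compiled form; this text tells all that it offers.
- The arm moves only by the tool jog_arm, never from a script. Its arguments are lists of equal length, an entry for each row: "gripper": the opening, from 0 (shut) to 1 (fully open); "offset": the shift along the world's x, y, z in cm, a list of three; "twist": the turn about the world's z in degrees. In form: {"gripper": [gripper, ...], "offset": [[dx, dy, dz], ...], "twist": [twist, ...]}. A call has exactly 8 rows; each row is the pose to reach, as a shift and turn from the pose commanded when the call began; what a row does not reach only later rows make up. A row lasts 1/8 s, in which the tool goes at most 62.5 mm and 10.7 degrees, less where a joint would pass 70% of its speed; a pose out of reach is approached as far as the arm can. A call with a gripper value outside its range is refused whole. The fingers move at their own pace and stop on an object; "squeeze" is the grip in N (left out, the last holds). Time passes only in rows, so rows that repeat a pose let the fingers close, or fill a call up. It gives the time, the measured TCP pose, the force, the opening and the grip force at its end, in the units of the state.
- env.get_state(): the state, without advancing time (a new reading comes with each control period).
- env.read_camera(name): name is "scene" or "top"; returns a dict with "image" (400x640x3 uint8, red, green, blue), "z_map" (400x640 float32, m along the optical axis (not along the pixel's ray), 0 where there is no reading), "fovy" (degrees; the focal length in pixels is half the picture's height over the tangent of half this angle, whatever the lens; pixels are square), "cx", "cy" (the principal point, pixels), "distortion" ([k1, k2, p1, p2, k3] as OpenCV has them; the pictures are not rectified), "cam_to_world" (4x4, takes a point from camera to world coordinates). Camera axes: x right, y up, looking along -z (the intrinsics and any distortion apply to the point x, -y, -z); pixel columns grow to the right and rows downward; lengths in m; the calibration is good to about 2 mm. A picture is of the moment at which its call begins.
- env.hand_in(): hands the job in; it is judged then, once.
The state is a dict: "clock": time; "joint_pos": joint angles; "qvel": joint speeds; "tau": joint torques, N m; "tcp_pos": TCP position; "orientation": TCP orientation; "wrist_force": force on the tool from outside, world axes, zero at the start; "ft_torque": the same for the moment, N m; "finger_gap": finger opening in m; "grip_force": force on a finger pad.
Only numpy, scipy, OpenCV 4.12 (cv2) and the standard library are available. Lean on these libraries where they do the work, as an engineer would, in place of code of your own. Each camera call takes 0.05 s, during which the arm holds its last target. There are 200 camera calls.

## Working session

There is one attempt and no reset: what is moved stays moved. The work goes in short steps, Python scripts to look and compute and a tool call to move; the robot and the scene stay as the last step left them, time stands still between calls to the robot, and variables do not carry over. Pictures are saved under pics/ and viewed, at most 10 in all, crops included, and the job is handed in when it is done.

Besides the shell and the picture viewer there is one more tool, called after ">>>" in YAML: its name, and indented under it one key for each argument. jog_arm: Moves the arm, as the interface text tells. Its arguments: {"type":"object","properties":{"gripper":{"type":"array"},"offset":{"type":"array"},"twist":{"type":"array"},"squeeze":{"type":"number"}},"required":["gripper","offset","twist"]}

```bash
mkdir -p pics; cat > h.py <<'E'
import numpy as np, cv2
from workcell import env
def cap(n):
    c=env.read_camera(n); f=200/np.tan(np.radians(c['fovy'])/2)
    c['K']=np.array([[f,0,c['cx']],[0,f,c['cy']],[0,0,1]]); c['D']=np.array(c['distortion'],float); c['T']=np.array(c['cam_to_world']); return c
def rays(c,uv):
    n=cv2.undistortPoints(np.array(uv,float).reshape(-1,1,2),c['K'],c['D'])[:,0]
    return np.c_[n[:,0],-n[:,1],-np.ones(len(n))]@c['T'][:3,:3].T, c['T'][:3,3]
def onz(c,uv,z):
    d,o=rays(c,uv); return o+d*((z-o[2])/d[:,2])[:,None]
def depth(c,uv):
    d,o=rays(c,uv); uv=np.array(uv).astype(int); return o+d*c['z_map'][uv[:,1],uv[:,0]][:,None]
def cloud(c):
    v,u=np.mgrid[:400,:640]; return depth(c,np.c_[u.ravel(),v.ravel()]).reshape(400,640,3)
def save(c,name): cv2.imwrite('pics/'+name,c['image'][:,:,::-1])
E
python3 - <<'E'
from h import *
for n in('scene','top'):
    c=cap(n); save(c,n+'0.png'); print(n,c['T'].round(3).tolist(),c['fovy'],c['D'],c['cx'],c['cy'],(c['z_map']==0).mean())
E
```

```text
scene [[-0.768, -0.551, 0.326, 0.8], [0.64, -0.669, 0.378, 0.393], [0.01, 0.499, 0.866, 0.97], [0.0, 0.0, 0.0, 1.0]] 42.73038958414992 [-0.00274486  0.          0.          0.          0.        ] 322.96009918572264 200.71088780353423 0.00404296875
top [[-0.014, 0.994, -0.112, 0.355], [-1.0, -0.015, -0.009, -0.006], [-0.011, 0.112, 0.994, 0.953], [0.0, 0.0, 0.0, 1.0]] 48.098439529625175 [-0.00428101  0.          0.          0.          0.        ] 319.9885565391537 189.38813756882934 0.0041484375
```

View pics/scene0.png

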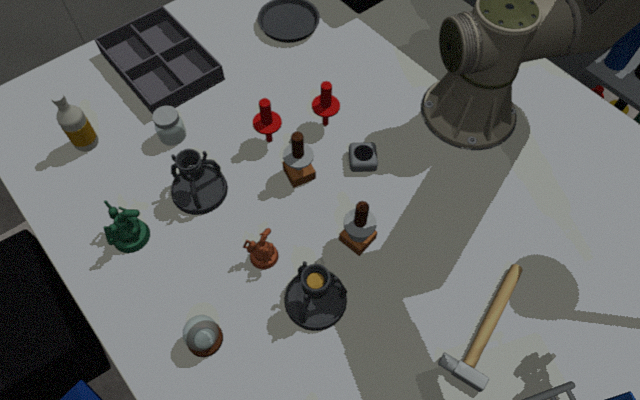

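View pics/top0.png

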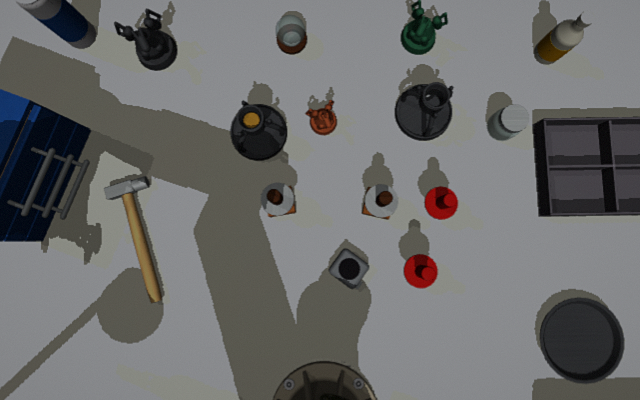

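The scene view shows the plugged stand (brass at 315,282) and the empty stand (190,165). Candidates for the slim drift are the brown-handled ones at (298,155) and (360,222), and red look-alikes at (267,120) and (326,103). The red ones are out. Next is a close crop of the two brown ones.

```bash
python3 - <<'E'
from h import *
c=cap('scene'); im=c['image'][:,:,::-1]
cv2.imwrite('pics/crop1.png',cv2.resize(im[120:340,260:400],None,fx=2.7,fy=2.7,interpolation=cv2.INTER_CUBIC))
P=cloud(c); t=cap('top'); Q=cloud(t)
def boxmed(P,im,cx,cy,r,zlo,zhi,f):
    m=(abs(P[...,0]-cx)<r)&(abs(P[...,1]-cy)<r)&(P[...,2]>zlo)&(P[...,2]<zhi)&f(im.astype(int)); return m
for nm,c,P,L in(('scene',c,P,[(298,140),(361,208),(316,281)]),('top',t,Q,[(276,199),(383,199),(254,120)])):
    for uv in L:
        p=depth(c,[uv])[0]; print(nm,uv,p.round(4),c['image'][uv[1],uv[0]])
# guard: bright gray disc, points z .066-.08
for nm,c,P in(('scene',c if 0 else None,P),('top',t,Q)):
    for g in [(276,199),(383,199)]:
        p=depth(t,[g])[0]
        m=(np.hypot(P[...,0]-p[0],P[...,1]-p[1])<.05)
        G=P[m&(P[...,2]>.066)&(P[...,2]<.082)]; H=P[m&(P[...,2]>.136)&(P[...,2]<.15)]
        print(nm,g,'guard',len(G),(G.min(0)+G.max(0))[:2]/2,np.ptp(G,0),np.median(G[:,2]),'htop',len(H),H.mean(0),np.ptp(H,0))
    p=depth(t,[(254,120)])[0]; m=np.hypot(P[...,0]-p[0],P[...,1]-p[1])<.06
    R=P[m&(P[...,2]>.116)&(P[...,2]<.128)]
    if len(R): print('rim',len(R),np.median(R,0),(np.percentile(R,2,0)+np.percentile(R,98,0))/2,np.ptp(R,0))
E
```

```text
scene (298, 140) [ 0.4358 -0.1096  0.14  ] [53 29 21]
scene (361, 208) [0.4433 0.0882 0.1417] [27  1  7]
scene (316, 281) [0.5907 0.1359 0.1083] [132 108  51]
top (276, 199) [0.4303 0.0819 0.1434] [59 30 17]
top (383, 199) [ 0.4276 -0.1123  0.1419] [54 27 10]
top (254, 120) [0.5886 0.1284 0.1046] [132  96  30]
scene (276, 199) guard 659 [0.4368314 0.0883691] [0.06363066 0.06485801 0.00991268] 0.07645389423281657 htop 153 [0.43702356 0.08807475 0.14130531] [0.02391303 0.02404933 0.01002282]
scene (383, 199) guard 670 [ 0.43072106 -0.11622927] [0.06505263 0.06545776 0.01029172] 0.07637693807061552 htop 156 [ 0.43037526 -0.11592746  0.14090578] [0.02376695 0.02550012 0.0075748 ]
rim 251 [0.59289519 0.13893343 0.12128498] [0.58905334 0.13411679 0.12033684] [0.06324788 0.06067451 0.01043359]
top (276, 199) guard 659 [0.4368314 0.0883691] [0.06363066 0.06485801 0.00991268] 0.07645389423281657 htop 153 [0.43702356 0.08807475 0.14130531] [0.02391303 0.02404933 0.01002282]
top (383, 199) guard 670 [ 0.43072106 -0.11622927] [0.06505263 0.06545776 0.01029172] 0.07637693807061552 htop 156 [ 0.43037526 -0.11592746  0.14090578] [0.02376695 0.02550012 0.0075748 ]
rim 251 [0.59289519 0.13893343 0.12128498] [0.58905334 0.13411679 0.12033684] [0.06324788 0.06067451 0.01043359]
```

View pics/crop1.png

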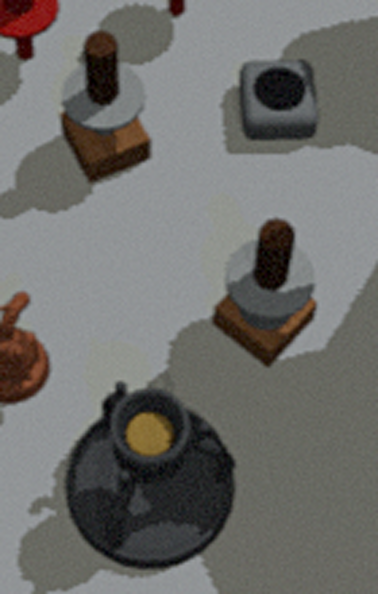

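The lower-right drift (crop 270,290) seems to show a grey shaft under the guard. The upper-left one shows wood right under the guard. I'll check this by depth: list points between the block top and the guard, and where they lie relative to the axis.

```bash
python3 - <<'E'
from h import *
c=cap('scene'); t=cap('top'); out=[]
for nm,k in(('scene',c),('top',t)):
    P=cloud(k)
    for a in [(.437,.0882),(.4305,-.116)]:
        r=np.hypot(P[...,0]-a[0],P[...,1]-a[1])
        m=(r<.03)&(P[...,2]>.033)&(P[...,2]<.064)
        print(nm,a,m.sum(),'r',np.percentile(r[m],[5,25,50,75,95]).round(4) if m.sum() else '', np.median(k['image'][m],0) if m.sum() else '')
        H=P[(r<.03)&(P[...,2]>.136)&(P[...,2]<.15)]; print('  htop',H.mean(0).round(4),((H.min(0)+H.max(0))/2).round(4))
        G=P[(r<.05)&(P[...,2]>.072)&(P[...,2]<.080)]; print('  guard',((G.min(0)+G.max(0))/2).round(4),np.ptp(G,0).round(4))
    # brass plug & dish rim
    im=cv2.cvtColor(k['image'],cv2.COLOR_RGB2HSV)
    r=np.hypot(P[...,0]-.588,P[...,1]-.132)
    b=(r<.04)&(im[...,1]>100)&(im[...,2]>60); v,u=np.nonzero(b)
    R=P[(r<.05)&(P[...,2]>.114)&(P[...,2]<.128)]
    print('  brass px',u.mean(),v.mean(),len(u),onz(k,[[u.mean(),v.mean()]],.105).round(4), 'z',np.median(P[b],0).round(4))
    e=cv2.fitEllipse(max(cv2.findContours(b.astype(np.uint8),0,1)[0],key=len)); print('  brass ell',e, onz(k,[e[0]],.105).round(4))
    # tray
    Tm=(r<.09)&(P[...,2]<.03)&(P[...,2]>.004); T=P[Tm]; print('  tray',((T.min(0)+T.max(0))/2).round(4),np.ptp(T,0).round(4), 'rim',((R.min(0)+R.max(0))/2).round(4),np.ptp(R,0).round(4))
for (u,v) in((298,160),(358,225)):
    out.append(cv2.resize(c['image'][v-35:v+30,u-30:u+30,::-1],None,fx=6,fy=6,interpolation=cv2.INTER_CUBIC))
cv2.imwrite('pics/crop2.png',cv2.convertScaleAbs(np.hstack(out),alpha=1.5))
E
```

```text
scene (0.437, 0.0882) 72 r [0.018  0.0195 0.0218 0.0253 0.0287] [50.5 48.5 45. ]
  htop [0.4408 0.0872 0.142 ] [0.4404 0.0862 0.142 ]
  guard [0.4405 0.0858 0.0762] [0.0653 0.0653 0.0076]
scene (0.4305, -0.116) 61 r [0.0107 0.0175 0.0229 0.0261 0.0292] [79. 55. 36.]
  htop [ 0.4343 -0.1171  0.142 ] [ 0.4335 -0.1184  0.1416]
  guard [ 0.4333 -0.119   0.0763] [0.0649 0.0664 0.0073]
  brass px 314.8296943231441 280.471615720524 229 [[0.5909 0.1328 0.105 ]] z [0.5913 0.1334 0.1068]
  brass ell ((314.8141174316406, 280.466064453125), (15.55595588684082, 16.917871475219727), 96.9111557006836) [[0.5909 0.1328 0.105 ]]
  tray [0.5866 0.1316 0.0169] [0.1753 0.1787 0.0259] rim [0.5937 0.1258 0.1207] [0.0695 0.0641 0.0134]
top (0.437, 0.0882) 0 r  
  htop [0.437  0.0882 0.1411] [0.4372 0.0886 0.1408]
  guard [0.4367 0.0882 0.076 ] [0.0633 0.0652 0.0077]
top (0.4305, -0.116) 0 r  
  htop [ 0.4304 -0.1159  0.1411] [ 0.4304 -0.1161  0.1407]
  guard [ 0.4308 -0.1161  0.0761] [0.0651 0.0649 0.0077]
  brass px 251.0531914893617 119.32978723404256 188 [[0.5899 0.1341 0.105 ]] z [0.59   0.1341 0.1055]
  brass ell ((251.02432250976562, 119.33071899414062), (13.664717674255371, 15.777559280395508), 87.2179183959961) [[0.5899 0.1342 0.105 ]]
  tray [0.5892 0.1344 0.0169] [0.1704 0.1631 0.0258] rim [0.5904 0.1272 0.1201] [0.0671 0.0624 0.0121]
```

View pics/crop2.png

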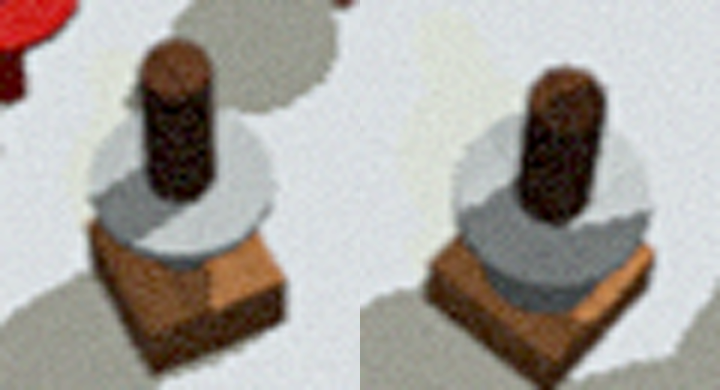

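The crop settles it. The left drift, scene (298,160) / top (383,199), is the slim one: wood shows right under its guard and no shaft is visible. The right one, scene (358,225), shows a thick grey shaft under its guard. Target is about (0.432, -0.1175).

```bash
python3 - <<'E'
from h import *
from scipy.spatial.transform import Rotation as R
s=env.get_state(); q=s['orientation']; M=R.from_quat([q[1],q[2],q[3],q[0]]).as_matrix()
print(s['clock'],s['tcp_pos'],M.round(3).tolist(),s['joint_pos'],s['finger_gap'])
P=cloud(cap('top'))
r=np.hypot(P[...,0]-.59,P[...,1]-.134); m=(r<.06)&(P[...,2]>.124); print('ears',m.sum(),P[m].max(0) if m.any() else '')
for lo in [(.35,.70)]:
    m=(P[...,0]>.36)&(P[...,0]<.66)&(P[...,1]>-.25)&(P[...,1]<.2)
    print('maxz',P[m][:,2].max())
    m2=(abs(P[...,0]-.43)<.1)&(P[...,1]<-.16)&(P[...,1]>-.3)&(P[...,2]>.08); print('red',P[m2].min(0),P[m2].max(0))
E
```

```text
0.3 [0.16205175 0.55154696 0.2310065 ] [[-0.959, 0.282, -0.0], [0.282, 0.959, -0.0], [0.0, -0.001, -1.0]] [1.14540209e+00 3.13481471e-01 4.57180471e-02 1.30358320e+00
 1.09395123e-05 1.43120949e+00] 0.08562308222925512
ears 23 [0.61234525 0.15763337 0.12654757]
maxz 0.1447618821137563
red [ 0.41267647 -0.2475103   0.0803569 ] [ 0.4380553  -0.2219846   0.13659229]
```

>>> jog_arm:
  gripper: [1, 1, 1, 1, 1, 1, 1, 1]
  offset:
    - [3, -5, 0]
    - [6, -10, 0]
    - [9, -15, 0]
    - [12, -20, 0]
    - [15, -25, 0]
    - [18, -30, 0]
    - [21, -35, 0]
    - [24, -40, 0]
  twist: [-9.2, -18.4, -27.6, -36.8, -46, -55.2, -64.4, -73.6]
  squeeze: 80

```text
clock: 1.35
tcp_pos: [0.403, 0.15, 0.2317]
orientation: [0.0, 0.709, 0.705, 0.001]
wrist_force: [-1.1, 0.3, -0.5]
finger_gap: 0.0852
grip_force: 0.0
```

>>> jog_arm:
  gripper: [1, 1, 1, 1, 1, 1, 1, 1]
  offset:
    - [0.6, -5.4, 0]
    - [1.2, -10.8, 0]
    - [1.8, -16.2, 0]
    - [2.4, -21.6, 0]
    - [3, -26.9, 0]
    - [3, -26.9, -2]
    - [3, -26.9, -4]
    - [3, -26.9, -4]
  twist: [0, 0, 0, 0, 0, 0, 0, 0]

```text
clock: 2.35
tcp_pos: [0.431, -0.117, 0.1901]
orientation: [-0.001, 0.707, 0.707, -0.0]
wrist_force: [-0.2, 0.4, -0.3]
finger_gap: 0.0855
grip_force: 0.0
```

```bash
python3 - <<'E'
from h import *
c=cap('scene'); t=cap('top'); print(env.get_state()['tcp_pos'])
cv2.imwrite('pics/pre.png',cv2.resize(np.hstack([c['image'][80:240,200:400,::-1],t['image'][120:280,300:500,::-1]]),None,fx=2,fy=2))
E
```

```text
[ 0.43220268 -0.11726096  0.19178898]
```

View pics/pre.png

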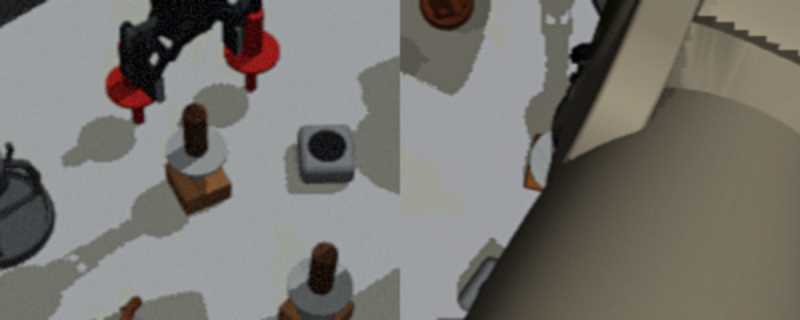

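In the scene half the open fingers straddle the handle axis: handle top near crop (195,108), finger tips near (150,95) and (235,50). The top view is blocked by the arm. Descending.

>>> jog_arm:
  gripper: [1, 1, 1, 1, 1, 0.6, 0.3, 0.1]
  offset:
    - [0, 0, -3]
    - [0, 0, -6]
    - [0, 0, -8]
    - [0, 0, -10]
    - [0, 0, -10]
    - [0, 0, -10]
    - [0, 0, -10]
    - [0, 0, -10]
  twist: [0, 0, 0, 0, 0, 0, 0, 0]

```text
clock: 3.45
tcp_pos: [0.4327, -0.1175, 0.0921]
orientation: [0.001, 0.707, 0.707, 0.0]
wrist_force: [-0.2, 0.6, -0.0]
finger_gap: 0.0325
grip_force: 0.0
```

Close fully, then lift a little.

>>> jog_arm:
  gripper: [0, 0, 0, 0, 0, 0, 0, 0]
  offset:
    - [0, 0, 0]
    - [0, 0, 0]
    - [0, 0, 0]
    - [0, 0, 0]
    - [0, 0, 1]
    - [0, 0, 2]
    - [0, 0, 4]
    - [0, 0, 6]
  twist: [0, 0, 0, 0, 0, 0, 0, 0]

```text
clock: 4.45
tcp_pos: [0.4318, -0.1171, 0.1521]
orientation: [-0.0, 0.707, 0.707, -0.0]
wrist_force: [0.2, -0.6, -2.9]
finger_gap: 0.0243
grip_force: 78.8
```

>>> jog_arm:
  gripper: [0, 0, 0, 0, 0, 0, 0, 0]
  offset:
    - [0, 0, 5]
    - [0, 0, 10]
    - [2.7, 4.2, 10]
    - [5.3, 8.4, 10]
    - [8, 12.5, 10]
    - [10.6, 16.7, 10]
    - [13.3, 20.9, 10]
    - [15.9, 25, 10]
  twist: [0, 0, 0, 0, 0, 0, 0, 0]

```text
clock: 5.45
tcp_pos: [0.5915, 0.1342, 0.2515]
orientation: [-0.0, 0.707, 0.707, -0.0]
wrist_force: [0.3, -0.3, -2.5]
finger_gap: 0.0243
grip_force: 79.3
```

>>> jog_arm:
  gripper: [0, 0, 0, 0, 0, 0, 0, 0]
  offset:
    - [0, 0, 0]
    - [0, 0, -1]
    - [0, 0, -2]
    - [0, 0, -2.5]
    - [0, 0, -2.5]
    - [0, 0, -2.5]
    - [0, 0, -2.5]
    - [0, 0, -2.5]
  twist: [0, 0, 0, 0, 0, 0, 0, 0]

```text
clock: 6.45
tcp_pos: [0.5913, 0.1327, 0.2266]
orientation: [0.0, 0.707, 0.707, 0.0]
wrist_force: [0.1, 0.7, -3.4]
finger_gap: 0.0248
grip_force: 79.8
```

```bash
python3 - <<'E'
from h import *
c=cap('scene'); t=cap('top'); s=env.get_state(); p=s['tcp_pos'];print(p,s['orientation'],s['wrist_force'])
cv2.imwrite('pics/over.png',cv2.resize(np.hstack([c['image'][180:340,220:420,::-1],t['image'][40:200,150:350,::-1]]),None,fx=2,fy=2,interpolation=cv2.INTER_CUBIC))
for k in(c,t):
    P=cloud(k); r=np.hypot(P[...,0]-p[0],P[...,1]-p[1])
    for lo in np.arange(p[2]-.09,p[2]+.01,.01):
        m=(r<.045)&(P[...,2]>lo)&(P[...,2]<=lo+.01); G=P[m]
        if len(G)>3: print(round(lo,3),len(G),((G.min(0)+G.max(0))/2).round(4)[:2],np.ptp(G,0).round(3)[:2],np.median(k['image'][m],0))
E
```

```text
[0.59122603 0.13275872 0.22649112] [1.46322396e-04 7.06937874e-01 7.07275618e-01 1.47546578e-04] [-0.65526841  1.1869047  -3.43790889]
0.206 583 [0.5917 0.1426] [0.066 0.043] [90. 93. 93.]
0.216 22 [0.5993 0.1393] [0.029 0.01 ] [27.  18.5 12. ]
0.226 40 [0.5935 0.1402] [0.036 0.008] [30.  21.  16.5]
0.206 478 [0.5894 0.1193] [0.065 0.039] [63. 65. 65.]
0.216 14 [0.5872 0.1217] [0.015 0.005] [22.5 18.5 17.5]
0.226 22 [0.5865 0.1229] [0.032 0.007] [19.5 19.5 20.5]
```

View pics/over.png

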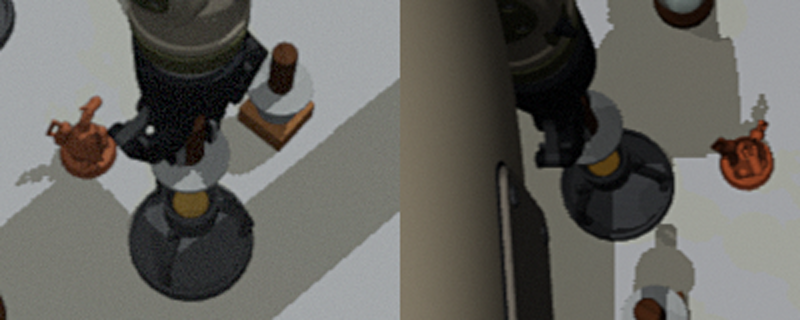

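The drift is held upright with the guard above the dish, and the brass still shows at crop (190,203). In both views the guard centre is about 1.5 mm short of the bore in y. I'll correct that and lower into the hole.

>>> jog_arm:
  gripper: [0, 0, 0, 0, 0, 0, 0, 0]
  offset:
    - [0, 0.15, 0]
    - [0, 0.15, -1]
    - [0, 0.15, -2]
    - [0, 0.15, -2.6]
    - [0, 0.15, -3.2]
    - [0, 0.15, -3.6]
    - [0, 0.15, -4]
    - [0, 0.15, -4.4]
  twist: [0, 0, 0, 0, 0, 0, 0, 0]

```text
clock: 7.55
tcp_pos: [0.5917, 0.1343, 0.1843]
orientation: [0.001, 0.707, 0.707, 0.001]
wrist_force: [-5.2, 0.2, 10.5]
finger_gap: 0.0242
grip_force: 81.2
```

>>> jog_arm:
  gripper: [0, 0, 0, 0, 0, 0, 0, 0]
  offset:
    - [0, 0, -0.3]
    - [0, 0, -0.6]
    - [0, 0, -0.9]
    - [0, 0, -1.2]
    - [0, 0, -1.5]
    - [0, 0, -1.8]
    - [0, 0, -2]
    - [0, 0, -2]
  twist: [0, 0, 0, 0, 0, 0, 0, 0]

```text
clock: 8.55
tcp_pos: [0.5908, 0.1342, 0.1617]
orientation: [-0.0, 0.707, 0.707, -0.0]
wrist_force: [-0.2, 0.3, -3.3]
finger_gap: 0.0244
grip_force: 79.8
```

>>> jog_arm:
  gripper: [0, 0, 0, 0, 0, 0, 0, 0]
  offset:
    - [0, 0, -0.3]
    - [0, 0, -0.6]
    - [0, 0, -0.9]
    - [0, 0, -1.1]
    - [0, 0, -1.3]
    - [0, 0, -1.4]
    - [0, 0, -1.5]
    - [0, 0, -1.5]
  twist: [0, 0, 0, 0, 0, 0, 0, 0]

```text
clock: 9.55
tcp_pos: [0.5911, 0.1342, 0.1473]
orientation: [0.0, 0.707, 0.707, 0.0]
wrist_force: [-0.4, 0.3, -2.5]
finger_gap: 0.0247
grip_force: 79.9
```

>>> jog_arm:
  gripper: [0, 0, 0, 0, 0, 0, 0, 0]
  offset:
    - [0, 0, -0.05]
    - [0, 0, -0.1]
    - [0, 0, -0.15]
    - [0, 0, -0.2]
    - [0, 0, -0.25]
    - [0, 0, -0.3]
    - [0, 0, -0.3]
    - [0, 0, -0.3]
  twist: [0, 0, 0, 0, 0, 0, 0, 0]

```text
clock: 10.55
tcp_pos: [0.5911, 0.1342, 0.1443]
orientation: [0.0, 0.707, 0.707, 0.0]
wrist_force: [-0.6, 0.2, -3.3]
finger_gap: 0.0243
grip_force: 80.1
```

```bash
python3 - <<'E'
from h import *
c=cap('scene'); s=env.get_state();print(s['tcp_pos'],s['wrist_force'])
cv2.imwrite('pics/down.png',cv2.resize(c['image'][190:350,220:420,::-1],None,fx=3.5,fy=3.5,interpolation=cv2.INTER_CUBIC))
E
```

```text
[0.5911172  0.13423485 0.14433425] [ 0.21252431  0.43065547 -3.13272568]
```

View pics/down.png

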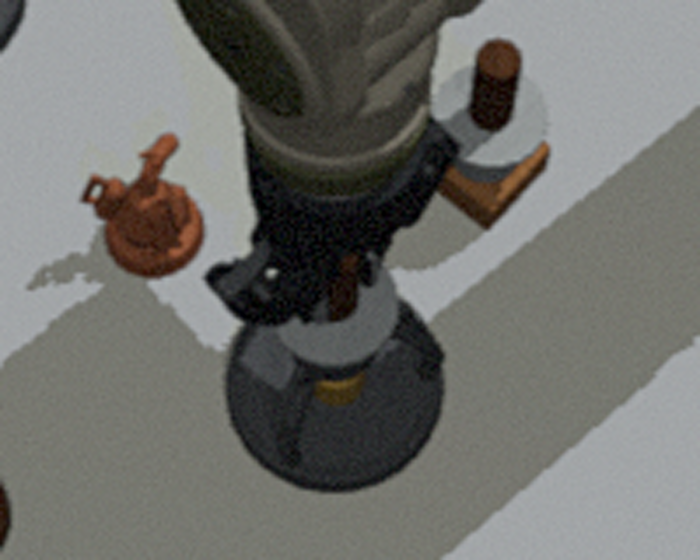

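The plug is visible below the hole at crop (340,387). There is no guard contact yet, so I'll keep lowering gently.

>>> jog_arm:
  gripper: [0, 0, 0, 0, 0, 0, 0, 0]
  offset:
    - [0, 0, -0.05]
    - [0, 0, -0.1]
    - [0, 0, -0.15]
    - [0, 0, -0.2]
    - [0, 0, -0.2]
    - [0, 0, -0.2]
    - [0, 0, -0.2]
    - [0, 0, -0.2]
  twist: [0, 0, 0, 0, 0, 0, 0, 0]

```text
clock: 11.6
tcp_pos: [0.5911, 0.1342, 0.1442]
orientation: [0.001, 0.707, 0.707, 0.001]
wrist_force: [-5.4, -0.1, 8.9]
finger_gap: 0.0242
grip_force: 81.0
```

```bash
python3 - <<'E'
from h import *
c=cap('scene'); P=cloud(c); im=cv2.cvtColor(c['image'],cv2.COLOR_RGB2HSV)
r=np.hypot(P[...,0]-.591,P[...,1]-.134); b=(r<.05)&(im[...,1]>110)&(im[...,2]>50)&(P[...,2]<.1)
Q=P[b]; print(b.sum(),Q.min(0),Q.max(0),np.median(Q,0))
G=P[(r<.034)&(P[...,2]>.118)&(P[...,2]<.134)&(P[...,1]>.14)]
A=np.c_[G[:,:2]-[.591,.134],np.ones(len(G))]; print('guard plane',np.linalg.lstsq(A,G[:,2],rcond=None)[0],len(G))
E
```

```text
73 [0.58055453 0.13707114 0.00885838] [0.60519734 0.14882158 0.04341416] [0.59728485 0.14553333 0.029514  ]
guard plane [-0.01449987 -0.01835017  0.12997437] 391
```

The plug stands in the tray (z 9–43 mm) and the guard is level on the rim. Releasing and backing off.

>>> jog_arm:
  gripper: [0.1, 0.35, 0.6, 0.8, 1, 1, 1, 1]
  offset:
    - [0, 0, 0.1]
    - [0, 0, 0.1]
    - [0, 0, 0.1]
    - [0, 0, 0.1]
    - [0, 0, 0.1]
    - [0, 0, 0.1]
    - [0, 0, 0.1]
    - [0, 0, 0.1]
  twist: [0, 0, 0, 0, 0, 0, 0, 0]

```text
clock: 12.65
tcp_pos: [0.5911, 0.1342, 0.1433]
orientation: [0.0, 0.707, 0.707, 0.0]
wrist_force: [0.2, 0.3, 0.4]
finger_gap: 0.0853
grip_force: 0.0
```

>>> jog_arm:
  gripper: [1, 1, 1, 1, 1, 1, 1, 1]
  offset:
    - [0, 0, 1]
    - [0, 0, 3]
    - [0, 0, 6]
    - [0, 0, 9]
    - [0, 0, 12]
    - [-3, -5, 12]
    - [-6, -10, 12]
    - [-6, -10, 12]
  twist: [0, 0, 0, 0, 0, 0, 0, 0]

```text
clock: 13.65
tcp_pos: [0.5294, 0.0317, 0.2645]
orientation: [0.0, 0.708, 0.706, -0.0]
wrist_force: [0.4, 1.0, 0.4]
finger_gap: 0.0853
grip_force: 0.0
```

```bash
python3 - <<'E'
from h import *
c=cap('scene'); P=cloud(c)
r=np.hypot(P[...,0]-.591,P[...,1]-.134)
G=P[(r<.033)&(P[...,2]>.118)&(P[...,2]<.134)]; A=np.c_[G[:,:2]-[.591,.134],np.ones(len(G))]; print('guard plane',np.linalg.lstsq(A,G[:,2],rcond=None)[0],len(G),((G.min(0)+G.max(0))/2),env.get_state()['finger_gap'])
cv2.imwrite('pics/end.png',cv2.resize(c['image'][160:340,200:420,::-1],None,fx=3,fy=3,interpolation=cv2.INTER_CUBIC))
E
```

```text
guard plane [-0.00730808 -0.00856683  0.12980442] 724 [0.5913974  0.13391676 0.1283505 ] 0.08556749079450973
```

View pics/end.png

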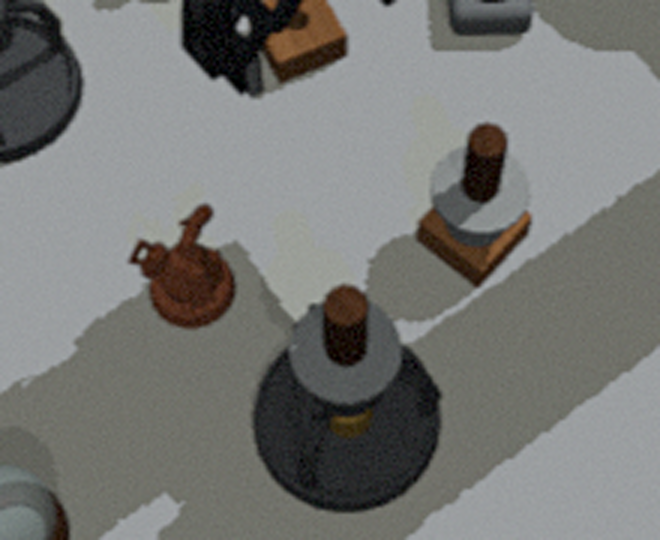

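The drift stands upright with its guard on the dish (crop 345,350). The plug is in the tray (350,420), the thick drift is still in its block (480,190), and the gripper is clear.

```bash
python3 -c "
from workcell import env
print(env.hand_in())"
```

```text
the job is handed in; nothing more can be done
None
```

The job is done and handed in: the slim drift stands with its guard on the dish, the plug is in the foot tray, the thick drift is still in its block, and the last move ended at 13.65 s of the 38 s allowed.

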